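# Dress the candle tray for dinner

### The job

First bed every candle plate from the mat flat and fully down in a recess of its own outline in the serving tray, round in round and square in square. Once all the plates are bedded, fetch every candle jar from the gallery shelf, lifting it up over the brass rail, and stand each upright in the middle of a bedded plate of its own (any shape will do; a spare plate stays empty). Do not disturb the wine glasses or the candlestick.

Things in the scene. Friction and masses are not known exactly. Their poses are not given: they have to be found in the camera images.
- shelf: Fixed wooden shelf on the table to the robot's left, 110 mm deep (x), 330 mm long (y); top of its board 60 mm above the table. A brass rail of 8 mm bar runs all round, bar centre 8 mm in from the edge, top of rail 35 mm above the board; open above. Origin: on the table under its centre; -x is its front, turned roughly to the robot, y along its length.
- shelf_rail (a point): Top of the middle of the shelf's front rail.
- tray: Fixed flat grey serving tray, 210 x 210 mm, 16 mm thick, with four cork-lined recesses 6 mm deep, two round and two square, at (+-52, +-52) mm from its centre; round ones on one diagonal, square ones on the other; the square recesses' sides run along the tray's x and y. Origin: under its centre, on the table.
- mat: Fixed grey felt mat, 220 x 220 x 3 mm, on which the candle plates lie at first, about 120 mm apart. Origin: underside centre.
- well_round_a (a point): Centre of the floor of a round recess, 65 mm across, 6 mm deep with a 1.5 mm chamfered mouth, in the tray; its floor is 10 mm above the table.
- well_round_b (a point): Centre of the floor of a round recess, 65 mm across, 6 mm deep with a 1.5 mm chamfered mouth, in the tray; its floor is 10 mm above the table.
- well_square_a (a point): Centre of the floor of a square recess, 57 x 57 mm, 6 mm deep with a 1.5 mm chamfered mouth, in the tray; its axes are the tray's; its floor is 10 mm above the table.
- well_square_b (a point): Centre of the floor of a square recess, 57 x 57 mm, 6 mm deep with a 1.5 mm chamfered mouth, in the tray; its axes are the tray's; its floor is 10 mm above the table.
- plate_round_a: Loose round white marble candle plate, a disc 60 mm across, 20 mm thick, about 0.15 kg; it stands 14 mm proud of the tray when bedded. Origin: centre of its underside, z up.
- plate_round_b: Loose round white marble candle plate, a disc 60 mm across, 20 mm thick, about 0.15 kg; it stands 14 mm proud of the tray when bedded. Origin: centre of its underside, z up.
- plate_square_a: Loose square brass-coloured candle plate, 52 x 52 mm, sides along its own x and y, 20 mm thick, about 0.15 kg; it stands 14 mm proud of the tray when bedded. Origin: centre of its underside, z up.
- plate_square_b: Loose square brass-coloured candle plate, 52 x 52 mm, sides along its own x and y, 20 mm thick, about 0.15 kg; it stands 14 mm proud of the tray when bedded. Origin: centre of its underside, z up.
- jar_ivory: Loose lidded candle jar, ivory body with a pale wooden lid fixed on it, a plain cylinder 44 mm across and 80 mm tall, about 0.2 kg; at first it stands on the shelf behind the rail, jars about 83 mm apart (room to grip them front and back above the rail). Origin: centre of its underside, z up. May be absent.
- jar_amber: Loose lidded candle jar, amber body with a pale wooden lid fixed on it, a plain cylinder 44 mm across and 80 mm tall, about 0.2 kg; at first it stands on the shelf behind the rail, jars about 83 mm apart (room to grip them front and back above the rail). Origin: centre of its underside, z up. May be absent.
- jar_green: Loose lidded candle jar, green body with a pale wooden lid fixed on it, a plain cylinder 44 mm across and 80 mm tall, about 0.2 kg; at first it stands on the shelf behind the rail, jars about 83 mm apart (room to grip them front and back above the rail). Origin: centre of its underside, z up. May be absent.
- jar_blue: Loose lidded candle jar, blue body with a pale wooden lid fixed on it, a plain cylinder 44 mm across and 80 mm tall, about 0.2 kg; at first it stands on the shelf behind the rail, jars about 83 mm apart (room to grip them front and back above the rail). Origin: centre of its underside, z up. May be absent.
- wineglass_a: Bystander: loose stemmed wine glass, 72 mm across, 180 mm tall, on the table beyond the tray, clear of it. Origin: underside centre.
- wineglass_b: Bystander: loose stemmed wine glass, 72 mm across, 180 mm tall, on the table beyond the tray, clear of it. Origin: underside centre.
- candlestick: Bystander: loose brass candlestick with a white candle, foot 84 mm across, 256 mm tall in all, on the table at the right beyond the mat. Origin: underside centre.
Not all that is in view belongs to the job. Leave any pink or turquoise look-alike of the plate_round_b alone. What is shaped like the jar_green but turquoise is not meant.

How it is judged:
On the way:
1. every candle plate is bedded in a recess of its own outline (((horizontal distance between plate_round_a and well_round_a below 0.005 m and z of plate_round_a in the frame of well_round_a below 0.0025 m and angle between plate_round_a's own z axis and vertical below 0.06 rad) or (horizontal distance between plate_round_a and well_round_b below 0.005 m and z of plate_round_a in the frame of well_round_b below 0.0025 m and angle between plate_round_a's own z axis and vertical below 0.06 rad)) and ((horizontal distance between plate_round_b and well_round_a below 0.005 m and z of plate_round_b in the frame of well_round_a below 0.0025 m and angle between plate_round_b's own z axis and vertical below 0.06 rad) or (horizontal distance between plate_round_b and well_round_b below 0.005 m and z of plate_round_b in the frame of well_round_b below 0.0025 m and angle between plate_round_b's own z axis and vertical below 0.06 rad)) and ((horizontal distance between plate_square_a and well_square_a below 0.005 m and z of plate_square_a in the frame of well_square_a below 0.0025 m and angle between plate_square_a's own z axis and vertical below 0.06 rad) or (horizontal distance between plate_square_a and well_square_b below 0.005 m and z of plate_square_a in the frame of well_square_b below 0.0025 m and angle between plate_square_a's own z axis and vertical below 0.06 rad)) and ((horizontal distance between plate_square_b and well_square_a below 0.005 m and z of plate_square_b in the frame of well_square_a below 0.0025 m and angle between plate_square_b's own z axis and vertical below 0.06 rad) or (horizontal distance between plate_square_b and well_square_b below 0.005 m and z of plate_square_b in the frame of well_square_b below 0.0025 m and angle between plate_square_b's own z axis and vertical below 0.06 rad))), for 0.2 s.
At the end, for the whole second after the job is handed in: Every plate present lies flat on the floor of a recess of its outline (within 5 mm of its centre, underside within 2.5 mm of the floor); every jar present stands at rest and upright (within 0.08 rad) on a bedded plate, within 12 mm of the recess's centre (all of step 1 and linear speed of each of plate_round_a, plate_round_b, plate_square_a, plate_square_b, jar_ivory, jar_amber, jar_green, jar_blue below 0.02 m/s and ((horizontal distance between jar_ivory and well_round_a below 0.012 m and z of jar_ivory in the frame of well_round_a between 0.017 and 0.023 m) or (horizontal distance between jar_ivory and well_round_b below 0.012 m and z of jar_ivory in the frame of well_round_b between 0.017 and 0.023 m) or (horizontal distance between jar_ivory and well_square_a below 0.012 m and z of jar_ivory in the frame of well_square_a between 0.017 and 0.023 m) or (horizontal distance between jar_ivory and well_square_b below 0.012 m and z of jar_ivory in the frame of well_square_b between 0.017 and 0.023 m)) and angle between each of jar_ivory, jar_amber, jar_green, jar_blue's own z axis and vertical below 0.08 rad and ((horizontal distance between jar_amber and well_round_a below 0.012 m and z of jar_amber in the frame of well_round_a between 0.017 and 0.023 m) or (horizontal distance between jar_amber and well_round_b below 0.012 m and z of jar_amber in the frame of well_round_b between 0.017 and 0.023 m) or (horizontal distance between jar_amber and well_square_a below 0.012 m and z of jar_amber in the frame of well_square_a between 0.017 and 0.023 m) or (horizontal distance between jar_amber and well_square_b below 0.012 m and z of jar_amber in the frame of well_square_b between 0.017 and 0.023 m)) and ((horizontal distance between jar_green and well_round_a below 0.012 m and z of jar_green in the frame of well_round_a between 0.017 and 0.023 m) or (horizontal distance between jar_green and well_round_b below 0.012 m and z of jar_green in the frame of well_round_b between 0.017 and 0.023 m) or (horizontal distance between jar_green and well_square_a below 0.012 m and z of jar_green in the frame of well_square_a between 0.017 and 0.023 m) or (horizontal distance between jar_green and well_square_b below 0.012 m and z of jar_green in the frame of well_square_b between 0.017 and 0.023 m)) and ((horizontal distance between jar_blue and well_round_a below 0.012 m and z of jar_blue in the frame of well_round_a between 0.017 and 0.023 m) or (horizontal distance between jar_blue and well_round_b below 0.012 m and z of jar_blue in the frame of well_round_b between 0.017 and 0.023 m) or (horizontal distance between jar_blue and well_square_a below 0.012 m and z of jar_blue in the frame of well_square_a between 0.017 and 0.023 m) or (horizontal distance between jar_blue and well_square_b below 0.012 m and z of jar_blue in the frame of well_square_b between 0.017 and 0.023 m))); the robot touches nothing.
It fails at once if the wineglass is knocked over or shifted more than 40 mm (distance of wineglass_a from where it was at the start of the episode above 0.04 m or angle between wineglass_a's own z axis and vertical above 0.4 rad).
It fails at once if the wineglass is knocked over or shifted more than 40 mm (distance of wineglass_b from where it was at the start of the episode above 0.04 m or angle between wineglass_b's own z axis and vertical above 0.4 rad).
It fails at once if the candlestick is knocked over or shifted more than 40 mm (distance of candlestick from where it was at the start of the episode above 0.04 m or angle between candlestick's own z axis and vertical above 0.4 rad).
Of jar_ivory, jar_amber, jar_green, jar_blue only 3 to 4 are there at a start; the rules pass over those that are not, and their reading is None.
At some moment in a run one of plate_round_a, plate_round_b, plate_square_a, plate_square_b may be knocked a few centimetres aside while the robot is not near it.
It also fails if it takes over 210 s, if anything falls off the work surface, if the arm or the gripper's body presses on something with over 40 N, if the wrist force passes 120 N, or if a joint passes its speed limit or range.

### The arm

A 6-joint arm with a two-finger parallel gripper is mounted at the origin on the work surface. World frame = base frame: x ahead of the robot, y to its left, z up, the work surface at z = 0. Lengths are in m, angles in rad, forces in N, time in s.
With the tool pointing down it reaches from about 0.425 to 0.95 m from the base axis. Payload 3.5 kg.
Tool frame: the origin (TCP) lies between the finger pads; the fingertips stand 19 mm ahead of it and the grasp point (between the pads) is the TCP; z points along the fingers, y is the line along which they close (so a half turn about z gives the same grasp; the last joint's range is limited). The gripper opens to 85 mm and grips with 20 to 120 N. Pads are 22 mm wide; open, the fingers measure 114 mm over their backs; the gripper's body (76 mm by 85 mm) begins 54 mm behind the grasp point. The pads swing forward as they close: fully open they stand 13 mm farther back than shut.
Start: joints at [-1.26, 0.286, 1.577, -0, 1.279, -0.15], TCP at [0.3, -0.605, 0.25] pointing down, gripper open.
Joint ranges: [-2.77, 2.77], [-0.9, 2.22], [0.21, 2.48], [-1.53, 4.67], [0.24, 2.81], [-2.84, 2.84]. Speed limits (rad/s): [2.79, 2.79, 3.14, 3.14, 3.14, 3.14].

### API

Orientations are given as a unit quaternion [x, y, z, w].
In Python, from plant import get_state, cams, ctrl gives the robot as it stands. The module is installed in compiled form; this text tells all that it offers.
- The arm moves only by the tool jog_arm, never from a script. Its argument "deltas" is text: rows parted by semicolons, each of 6 numbers parted by spaces: the shift along the world's x, y, z normalised to -1 to 1, where 1 is 0.02 m, then the turn, a rotation vector about the world's x, y, z normalised to -1 to 1, where 1 is 0.1 rad. In form: x y z ax ay az; .... A call has 1 to 20 rows; each row shifts and turns the commanded pose from where the row before left it; what a row does not reach is not made up. A row lasts 1/8 s, in which the tool goes at most 62.5 mm and 10.7 degrees, less where a joint would pass 70% of its speed; a pose out of reach is approached as far as the arm can. A call with a number of a shift or a turn outside -1 to 1 is refused whole. A call with a gripper value outside its range is refused whole. "gripper" is the opening, from 0 (shut) to 1 (fully open), set as the call begins (left out, the last holds). The fingers move at their own pace and stop on an object; "squeeze" is the grip in N (left out, the last holds). Time passes only in rows, so rows that do not move let the fingers close. It gives the time, the measured TCP pose, the force, the opening and the grip force at its end, in the units of the state.
- get_state(): the state, without advancing time (a new reading comes with each control period).
- cams.read_camera(name): name is "scene" or "side" or "wrist"; returns a dict with "color" (480x640x3 uint8, blue, green, red), "vfov" (degrees; the focal length in pixels is half the picture's height over the tangent of half this angle, whatever the lens; pixels are square), "cx", "cy" (the principal point, pixels), "distortion" ([k1, k2, p1, p2, k3] as OpenCV has them; the pictures are not rectified), "rvec" (rotation vector, rad) and "tvec" (3), from world to camera coordinates, as OpenCV has them. Camera axes: x right, y down, z forward; pixel columns grow to the right and rows downward; lengths in m; the calibration is good to about 2 mm. A picture is of the moment at which its call begins. There is no depth.
- ctrl.sign_off(): hands the job in; it is judged then, once.
The state is a dict: "time": time; "qpos": joint angles; "dq": joint speeds; "joint_efforts": joint torques, N m; "eef_pos": TCP position; "tcp_rot": TCP orientation; "contact_force": force on the tool from outside, world axes, zero at the start; "wrist_torque": the same for the moment, N m; "opening": opening from 0.0 (shut) to 1.0 (fully open); "finger_force": force on a finger pad.
Only numpy, scipy, OpenCV 4.12 (cv2) and the standard library are available. Lean on these libraries where they do the work, as an engineer would, in place of code of your own. Each camera call takes 0.05 s, during which the arm holds its last target. There are 200 camera calls.

## Working session

There is one attempt and no reset: what is moved stays moved. The work goes in short steps, Python scripts to look and compute and a tool call to move; the robot and the scene stay as the last step left them, time stands still between calls to the robot, and variables do not carry over. Pictures are saved under pics/ and viewed, at most 14 in all, crops included, and the job is handed in when it is done.

Besides the shell and the picture viewer there is one more tool, called after ">>>" by a JSON object that holds its "op" and its "data". jog_arm: Moves the arm, as the interface text tells. Its arguments: {"type":"object","properties":{"deltas":{"type":"string"},"gripper":{"type":"number"},"squeeze":{"type":"number"}},"required":["deltas"]}

```bash
mkdir -p pics
cat > h.py <<'E'
import numpy as np, cv2
from plant import get_state, cams, ctrl
def cam(n):
    d=cams.read_camera(n); f=240/np.tan(np.radians(d['vfov'])/2)
    d['K']=np.array([[f,0,d['cx']],[0,f,d['cy']],[0,0,1.]]);d['D']=np.array(d['distortion'],float)
    d['R']=cv2.Rodrigues(np.array(d['rvec'],float))[0];d['t']=np.array(d['tvec'],float).ravel();return d
def ray(d,px,z):
    p=cv2.undistortPoints(np.array(px,float).reshape(-1,1,2),d['K'],d['D']).reshape(-1,2)
    v=np.c_[p,np.ones(len(p))]@d['R'];c=-d['R'].T@d['t']
    return c+v*((z-c[2])/v[:,2])[:,None]
def proj(d,P):
    return cv2.projectPoints(np.array(P,float).reshape(-1,3),np.array(d['rvec'],float),d['t'],d['K'],d['D'])[0].reshape(-1,2)
E
python3 - <<'E'
from h import *
for n in ['scene','side','wrist']:
    d=cam(n);cv2.imwrite(f'pics/{n}0.png',d['color']);print(n,-d['R'].T@d['t'],d['R'][2],d['vfov'])
    np.save(n+'0.npy',d,allow_pickle=True)
print(get_state())
E
```

```text
scene [ 1.06484613 -0.30615735  0.87114329] [-0.51830562  0.38991581 -0.76113398] 53.82733398957023
side [ 0.47978206 -1.07227852  1.17702085] [ 0.0151943   0.72702412 -0.68644378] 46.163146459894044
wrist [ 0.37061405 -0.57028919  0.37345896] [-0.27579385 -0.13712293 -0.95138586] 58.48326639415267
{'time': 0.15, 'qpos': array([-1.25999004e+00,  2.87034312e-01,  1.57783530e+00, -3.57992482e-05,
        1.27859488e+00, -1.50005585e-01]), 'dq': array([ 0.00079153, -0.00208907, -0.00435939,  0.00062989,  0.00094756,
       -0.00156977]), 'joint_efforts': array([ 1.75898942e-03, -4.06598210e+01, -2.93141949e+01, -1.31566767e-04,
        3.92823436e-03, -1.20749030e-05]), 'eef_pos': array([ 0.30002549, -0.60412823,  0.24921972]), 'tcp_rot': array([ 9.73572163e-01,  2.28377685e-01, -9.22478762e-05, -9.31519364e-04]), 'contact_force': array([-0.63154688,  0.27461015,  0.205643  ]), 'wrist_torque': array([ 0.04029717, -0.0083807 ,  0.03536764]), 'finger_force': 0.0, 'opening': 0.9988901727564511}
```

View pics/scene0.png

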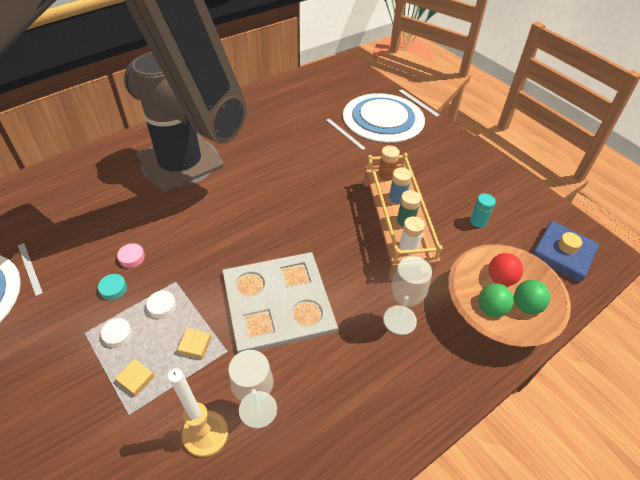

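View pics/side0.png

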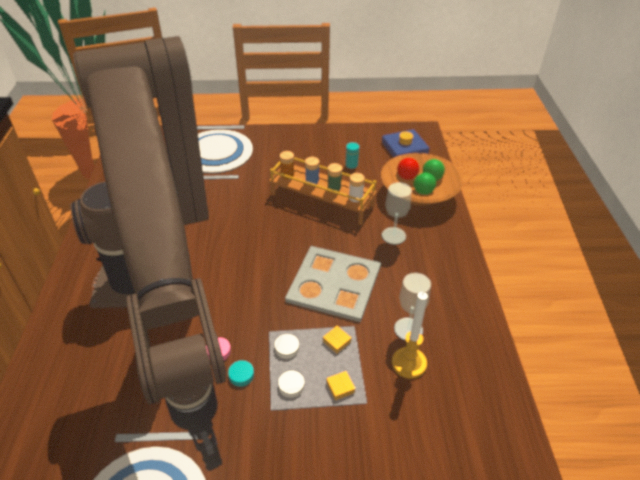

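View pics/wrist0.png

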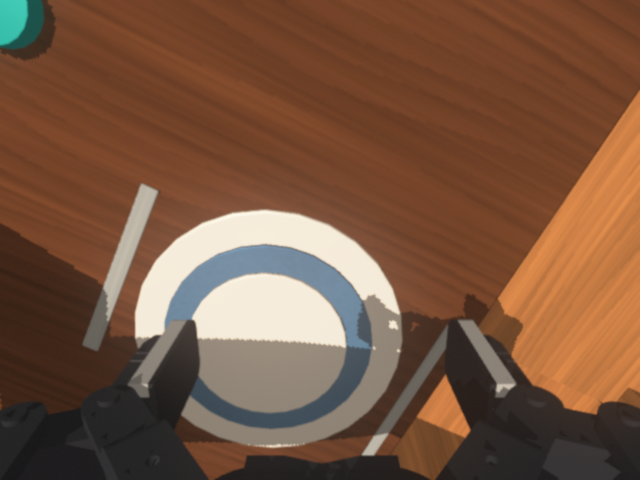

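Candidates in the scene picture:
- White plates at (116,333) and (160,304), brass plates at (195,344) and (134,378). These are the ones I want.
- Pink disc (131,255) and turquoise disc (112,287) are look-alikes, so I leave them.
- Jars on the shelf are amber (390,160), blue (400,185), green (409,208) and ivory (413,234).
- The turquoise jar at (483,210) and the candle on the blue book at (570,243) are not wanted.

The wrist view shows only a dinner plate.

Run:
```python
from h import *
a=cv2.imread('pics/scene0.png');b=cv2.imread('pics/side0.png')
cv2.imwrite('pics/c1.png',cv2.resize(a[240:410,80:346],None,fx=3,fy=3,interpolation=cv2.INTER_CUBIC))
cv2.imwrite('pics/c2.png',np.hstack([cv2.resize(a[140:275,350:450],None,fx=4,fy=4,interpolation=cv2.INTER_CUBIC),cv2.resize(b[140:275,265:365],None,fx=4,fy=4,interpolation=cv2.INTER_CUBIC)]))
```

```text
(no output)
```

View pics/c1.png

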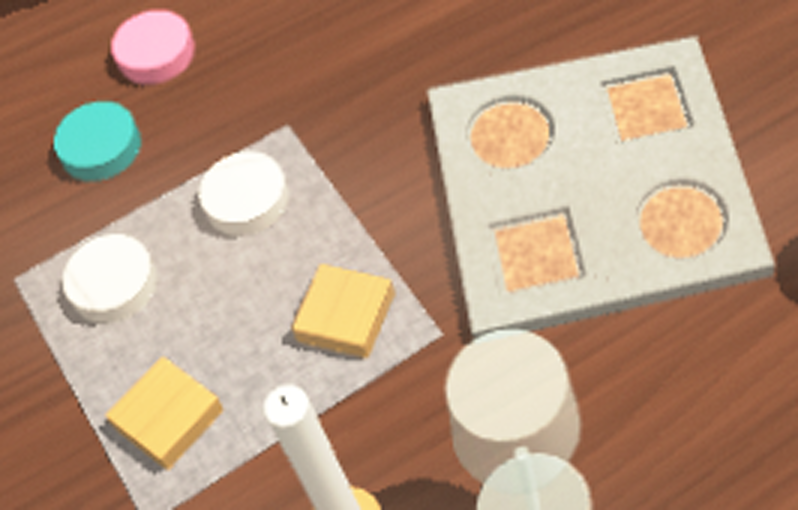

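View pics/c2.png

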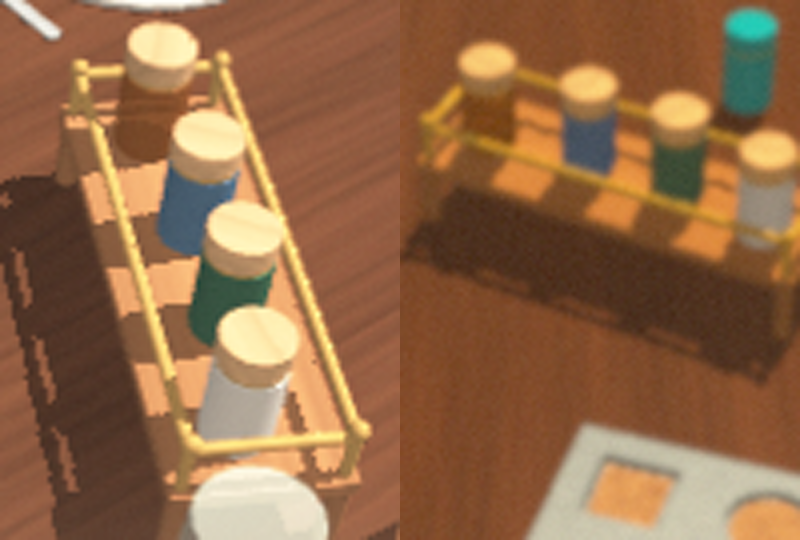

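The scene crop shows four plates on the mat (white tops at (108,271) and (243,187), brass at (345,305) and (164,408), all crop pixels). The tray's round recesses are at (511,133) and (683,220), and the square ones at (648,107) and (538,251). The shelf crop shows the four jars, lid tops at (162,44), (208,133), (245,228) and (257,334).

Run:
```python
from h import *
s=np.load('scene0.npy',allow_pickle=True).item();b=np.load('side0.npy',allow_pickle=True).item()
c=lambda p,k,ox,oy:(np.array(p,float)+.5)/k-.5+[ox,oy]
np.set_printoptions(precision=4,suppress=True)
T=ray(s,c([(430,89),(697,38),(774,268),(472,334)],3,80,240),.016);print('tray',T[:,:2],T.mean(0))
e=[T[1]-T[0],T[2]-T[1],T[3]-T[2],T[0]-T[3]]
print([np.linalg.norm(v) for v in e],[np.degrees(np.arctan2(v[1],v[0])) for v in e])
print('well mouths',ray(s,c([(511,133),(648,107),(683,220),(538,251)],3,80,240),.012)[:,:2])
print('white',ray(s,c([(108,271),(243,187)],3,80,240),.023)[:,:2])
for q in ([(325,264),(393,280),(368,349),(296,330)],[(163,358),(221,408),(170,460),(107,409)]):
    Q=ray(s,c(q,3,80,240),.023);print('brass',Q.mean(0)[:2],[(np.linalg.norm(v),np.degrees(np.arctan2(v[1],v[0]))%90) for v in np.roll(Q,-1,0)-Q])
print('jars scene',ray(s,c([(162,44),(208,133),(245,229),(257,334)],4,350,140),.14)[:,:2])
print('jars side',ray(b,c([(88,61),(190,84),(281,110),(368,149)],4,265,140),.14)[:,:2])
R=ray(s,c([(78,66),(190,440),(222,58),(360,430)],4,350,140),.095)[:,:2];print('rail',R,[np.degrees(np.arctan2(*(R[i]-R[j])[::-1])) for i,j in((0,1),(2,3))])
# side: plates
im=b['color'];hsv=cv2.cvtColor(im,cv2.COLOR_BGR2HSV)
for nm,m in(('w',(hsv[...,1]<40)&(hsv[...,2]>200)),('br',(hsv[...,0]>17)&(hsv[...,0]<32)&(hsv[...,1]>190)&(hsv[...,2]>200))):
    n,l,st,ce=cv2.connectedComponentsWithStats(m.astype(np.uint8))
    for i in range(1,n):
        if 200<st[i,4]<900 and 260<ce[i,0]<370 and ce[i,1]>310: print(nm,st[i],ray(b,[ce[i]],.021)[:,:2])
```

```text
tray [[ 0.4284 -0.0868]
 [ 0.5029  0.1076]
 [ 0.6996  0.0327]
 [ 0.6245 -0.1625]] [ 0.5638 -0.0272  0.016 ]
[np.float64(0.20820034570746945), np.float64(0.21047766964630146), np.float64(0.2091409320785885), np.float64(0.21024832638257404)] [np.float64(69.03821744574135), np.float64(-20.846447877768313), np.float64(-111.02467009771605), np.float64(158.89738834078045)]
well mouths [[ 0.4957 -0.0561]
 [ 0.5337  0.0406]
 [ 0.63    0.0051]
 [ 0.593  -0.0921]]
white [[ 0.4454 -0.3472]
 [ 0.4347 -0.241 ]]
brass [ 0.5615 -0.223 ] [(np.float64(0.04972770022366218), np.float64(41.07561151635806)), (np.float64(0.05257195402420101), np.float64(43.915740301661295)), (np.float64(0.0515659912154755), np.float64(40.08783536405153)), (np.float64(0.05162423464761777), np.float64(41.93498274733261))]
brass [ 0.5628 -0.3535] [(np.float64(0.057025957975979605), np.float64(17.894022952434938)), (np.float64(0.043963583084258906), np.float64(19.22570948105468)), (np.float64(0.05893781484548926), np.float64(20.529609701571758)), (np.float64(0.0466692147398372), np.float64(16.87769321443004))]
jars scene [[0.4308 0.393 ]
 [0.5084 0.36  ]
 [0.5803 0.322 ]
 [0.6428 0.2719]]
jars side [[0.4326 0.3926]
 [0.5122 0.3598]
 [0.5812 0.3241]
 [0.6438 0.2734]]
rail [[0.3783 0.3755]
 [0.6529 0.2236]
 [0.4246 0.4592]
 [0.7009 0.3049]] [np.float64(151.055875140911), np.float64(150.82131896164483)]
w [275 333  25  21 397] [[ 0.4337 -0.2396]]
w [278 370  27  23 467] [[ 0.4447 -0.3468]]
```

```bash
cat >> h.py <<'E'
np.set_printoptions(precision=4,suppress=True)
from scipy.spatial.transform import Rotation as Ro
def go(x,y,z,yaw=None):
    st=get_state();p=st['eef_pos'];r=Ro.from_quat(st['tcp_rot']).as_matrix();a=np.degrees(np.arctan2(r[1,1],r[0,1]))
    print('at',p,'yaw',round(a,2),'tilt',r[:2,2],'t',st['time'],'q',st['qpos'])
    print('units xyz',(np.array([x,y,z])-p)/.02, '' if yaw is None else 'turn %.2f'%(((yaw-a+90)%180-90)/5.7296))
E
python3 - <<'E'
from h import *
s=np.load('scene0.npy',allow_pickle=True).item();b=np.load('side0.npy',allow_pickle=True).item()
print('feet candle, glass a, b',ray(s,[(205,433),(258,409),(400,320)],.003)[:,:2],ray(b,[(410,362),(409,329),(394,236)],.003)[:,:2])
print('pink,turq',ray(s,[(131,253),(112,285)],.02)[:,:2])
go(.445,-.347,.11)
E
```

```text
feet candle, glass a, b [[ 0.7291 -0.292 ]
 [ 0.7452 -0.1886]
 [ 0.7537  0.1601]] [[ 0.7349 -0.2896]
 [ 0.7475 -0.1905]
 [ 0.7544  0.1567]]
pink,turq [[ 0.2663 -0.2429]
 [ 0.3291 -0.3128]]
at [ 0.3    -0.6041  0.2492] yaw -63.6 tilt [-0.0006  0.0018] t 0.15 q [-1.26    0.287   1.5778 -0.      1.2786 -0.15  ]
units xyz [ 7.2487 12.8564 -6.961 ]
```

>>> {"op": "jog_arm", "data": {"deltas": ".56 .99 -.38 0 0 0;.56 .99 -.38 0 0 0;.56 .99 -.38 0 0 0;.56 .99 -.38 0 0 0;.56 .99 -.38 0 0 0;.56 .99 -.38 0 0 0;.56 .99 -.38 0 0 0;.56 .99 -.38 0 0 0;.56 .99 -.38 0 0 0;.56 .99 -.38 0 0 0;.56 .99 -.38 0 0 0;.56 .99 -.38 0 0 0;.53 .98 -.4 0 0 0;0 0 0 0 0 0", "gripper": 1, "squeeze": 40}}

```text
time: 1.9
eef_pos: [0.4455, -0.3454, 0.15]
tcp_rot: [0.973, 0.23, -0.001, -0.001]
contact_force: [-0.5, -0.8, 0.4]
opening: 1.001
finger_force: 0.0
```

```bash
cat >> h.py <<'E'
def blobs(n,z=.023,lo=400):
    d=cam(n);h=cv2.cvtColor(d['color'],cv2.COLOR_BGR2HSV)
    for nm,m in(('w',(h[...,1]<45)&(h[...,2]>215)),('br',(h[...,0]>17)&(h[...,0]<32)&(h[...,1]>120)&(h[...,2]>190))):
        c,_=cv2.findContours(m.astype(np.uint8),0,2)
        for k in c:
            if cv2.contourArea(k)>lo:
                w=ray(d,k.reshape(-1,2),z)[:,:2].astype(np.float32);r=cv2.minAreaRect(w);print(n,nm,cv2.contourArea(k),np.array(r[0]),np.array(r[1]),'ang',r[2]%90, 'pxbox',cv2.boundingRect(k))
    return d
E
python3 - <<'E'
from h import *
d=blobs('wrist');cv2.imwrite('pics/w1.png',d['color'])
blobs('scene',lo=150)
go(.445,-.347,.026)
E
```

```text
wrist w 6669.0 [ 0.4437 -0.3509] [0.0586 0.0582] ang 55.287357330322266 pxbox (280, 194, 95, 93)
wrist w 7531.5 [ 0.4322 -0.2442] [0.0576 0.0581] ang 26.57185173034668 pxbox (107, 131, 100, 98)
wrist br 9166.0 [ 0.5589 -0.3576] [0.0507 0.0513] ang 21.225683212280273 pxbox (380, 12, 108, 108)
scene w 679.0 [ 0.7461 -0.1872] [0.0662 0.0604] ang 50.24053192138672 pxbox (240, 389, 36, 34)
scene w 523.5 [ 0.6352 -0.2916] [0.0615 0.1278] ang 68.53905487060547 pxbox (162, 360, 38, 59)
scene w 1089.0 [ 0.6717 -0.1631] [0.0753 0.0757] ang 11.02373218536377 pxbox (229, 350, 40, 37)
scene w 632.0 [0.7596 0.15  ] [0.0645 0.0654] ang 74.18110656738281 pxbox (384, 306, 32, 28)
scene w 2558.5 [ 0.479  -0.2819] [0.1435 0.187 ] ang 3.9134795665740967 pxbox (101, 288, 100, 73)
scene w 625.0 [0.681  0.2669] [0.0734 0.0712] ang 55.088844299316406 pxbox (399, 257, 33, 26)
scene w 261.0 [ 0.1781 -0.5155] [0.0284 0.1716] ang 78.00361633300781 pxbox (0, 255, 13, 58)
scene w 7547.5 [ 0.5662 -0.0285] [0.2066 0.2057] ang 69.7699966430664 pxbox (223, 253, 114, 97)
scene w 2953.5 [0.1897 0.6022] [0.2528 0.2513] 
[... 256 characters left out ...]
  0.9145] [0.3747 0.4866] ang 55.6342658996582 pxbox (300, 0, 92, 52)
scene br 576.5 [ 0.7515 -0.2965] [0.0503 0.0625] ang 14.569708824157715 pxbox (185, 423, 42, 33)
scene br 609.0 [ 0.5644 -0.3538] [0.0583 0.0506] ang 20.41278648376465 pxbox (116, 360, 37, 33)
scene br 199.0 [ 0.5642 -0.2233] [0.0425 0.0459] ang 40.84314727783203 pxbox (181, 335, 29, 20)
scene br 161.5 [0.8436 0.6557] [0.0445 0.0449] ang 78.3408432006836 pxbox (562, 233, 20, 15)
scene br 342.0 [-1.2595 -0.1245] [0.3045 0.0863] ang 89.57654571533203 pxbox (0, 4, 67, 27)
at [ 0.4453 -0.3474  0.1512] yaw -63.56 tilt [-0.     -0.0006] t 2.0 q [-0.8419  0.1489  1.9307 -0.0005  1.0616  0.2677]
units xyz [-0.0172  0.0215 -6.2618]
```

View pics/w1.png

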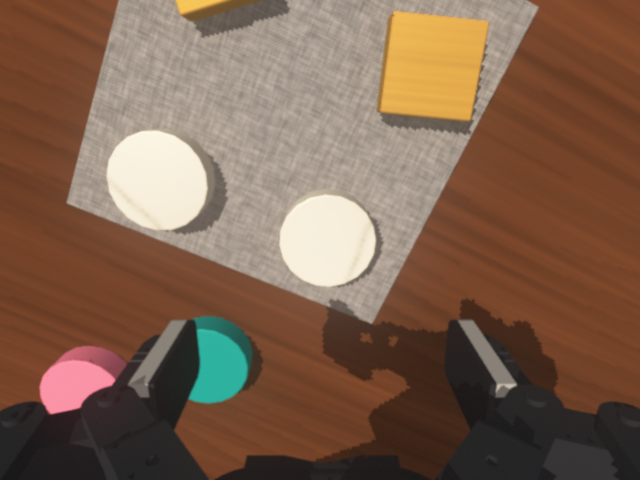

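The wrist view shows the white plates at (328,240) and (158,180) and the brass ones at (433,66) and (215,5). The arm was still settling when it was taken, so I measure again.

Run:
```python
from h import *
blobs('wrist');go(.445,-.347,.026)
```

```text
wrist w 6624.0 [ 0.4436 -0.3509] [0.0583 0.0584] ang 74.2987060546875 pxbox (276, 193, 96, 92)
wrist w 7507.0 [ 0.4321 -0.2442] [0.0583 0.058 ] ang 27.091602325439453 pxbox (104, 129, 99, 99)
wrist br 9093.0 [ 0.5589 -0.3577] [0.0507 0.0516] ang 21.080774307250977 pxbox (376, 10, 107, 108)
at [ 0.4453 -0.3479  0.1515] yaw -63.6 tilt [ 0.0004 -0.001 ] t 2.05 q [-0.8426  0.1488  1.9302 -0.0004  1.0616  0.2676]
units xyz [-0.0149  0.0464 -6.2758]
```

>>> {"op": "jog_arm", "data": {"deltas": "0 0 -1 0 0 0;0 0 -1 0 0 0;0 0 -1 0 0 0;0 0 -1 0 0 0;0 0 -1 0 0 0;0 0 -.8 0 0 0;0 0 -.43 0 0 0;0 0 0 0 0 0;0 0 0 0 0 0"}}

```text
time: 3.18
eef_pos: [0.4457, -0.3479, 0.0273]
tcp_rot: [0.974, 0.228, 0.0, 0.001]
contact_force: [-0.1, -0.5, -0.3]
opening: 1.0
finger_force: 0.0
```

Run:
```python
from h import *
go(.445,-.347,.026)
```

```text
at [ 0.4457 -0.3479  0.0273] yaw -63.6 tilt [ 0.0011 -0.0012] t 3.175 q [-0.8422  0.3372  1.9724  0.      0.8304  0.2677]
units xyz [-0.0328  0.0438 -0.0644]
```

>>> {"op": "jog_arm", "data": {"deltas": "0 0 0 0 0 0;0 0 0 0 0 0;0 0 0 0 0 0;0 0 0 0 0 0;0 0 0 0 0 0;0 0 .5 0 0 0;0 0 1 0 0 0;0 0 1 0 0 0;.17 .97 .5 0 0 0;.17 .97 0 0 0 0;.17 .97 0 0 0 0;.17 .97 0 0 0 0;.17 .97 0 0 0 0;.17 .97 0 0 0 0;.17 .97 0 0 0 0", "gripper": 0, "squeeze": 40}}

```text
time: 5.05
eef_pos: [0.4692, -0.2102, 0.0865]
tcp_rot: [0.974, 0.228, -0.0, -0.0]
contact_force: [0.0, -0.5, -0.7]
opening: 0.679
finger_force: 43.1
```

>>> {"op": "jog_arm", "data": {"deltas": ".17 .97 0 0 0 0;.17 .97 0 0 0 0;.17 .97 0 0 0 0;.17 .97 0 0 0 0;.17 .97 0 0 0 0;.17 .97 0 0 0 0;.17 .97 0 0 0 0;.15 .97 0 0 0 0;0 0 0 0 0 0;0 0 0 0 0 0"}}

```text
time: 6.3
eef_pos: [0.4958, -0.0564, 0.0866]
tcp_rot: [0.974, 0.229, -0.0, 0.0]
contact_force: [-0.1, 0.2, -1.4]
opening: 0.677
finger_force: 43.1
```

Run:
```python
from h import *
go(.4963,-.0568,.033)
d=cam('scene');print('proj well floor/mouth rim centre',proj(d,[(.4966,-.0572,.016)]))
e=cam('side');
a=cv2.resize(d['color'][235:355,215:345],None,fx=4,fy=4,interpolation=2)[:480]
c=cv2.resize(e['color'][215:335,280:350],None,fx=4,fy=4,interpolation=2)
cv2.imwrite('pics/p1.png',np.hstack([a,c]))
```

```text
at [ 0.4958 -0.0564  0.0866] yaw -63.58 tilt [ 0.0001 -0.0003] t 6.3 q [-0.3167  0.1047  2.1186 -0.0004  0.918   0.7931]
units xyz [ 0.0246 -0.0204 -2.6782] 
proj well floor/mouth rim centre [[249.6115 283.4755]]
```

View pics/p1.png

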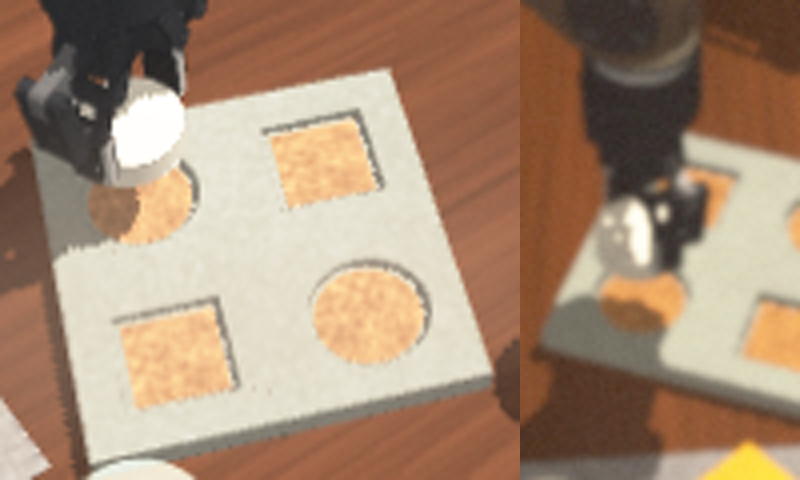

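The plate is held level above the near round recess, with its disc at about (147,125) in the crop and the recess at (143,200). Lowering it.

>>> {"op": "jog_arm", "data": {"deltas": ".02 -.02 -1 0 0 0;0 0 -.8 0 0 0;0 0 -.3 0 0 0;0 0 -.15 0 0 0;0 0 -.15 0 0 0;0 0 -.15 0 0 0;0 0 0 0 0 0"}}

```text
time: 7.28
eef_pos: [0.4962, -0.0567, 0.0355]
tcp_rot: [0.974, 0.228, -0.0, -0.0]
contact_force: [0.6, 0.2, -0.5]
opening: 0.683
finger_force: 43.1
```

>>> {"op": "jog_arm", "data": {"deltas": "0 0 -.05 0 0 0;0 0 0 0 0 0;0 0 0 0 0 0;0 0 0 0 0 0;0 0 .4 0 0 0;0 0 1 0 0 0;0 0 1 0 0 0;-.31 -.92 .5 0 0 0;-.31 -.92 0 0 0 0;-.31 -.92 0 0 0 0;-.31 -.92 0 0 0 0;-.31 -.92 0 0 0 0;-.31 -.92 0 0 0 0;-.31 -.92 0 0 0 0;-.31 -.92 0 0 0 0;-.31 -.92 0 0 0 0;-.31 -.9 0 0 0 0;0 0 0 0 0 0", "gripper": 1}}

```text
time: 9.52
eef_pos: [0.4341, -0.2415, 0.0929]
tcp_rot: [0.974, 0.227, 0.0, 0.0]
contact_force: [-0.2, -0.0, -1.0]
opening: 1.001
finger_force: 0.0
```

Run:
```python
from h import *
blobs('wrist');blobs('side',lo=150)
d=cam('scene');np.save('s2.npy',d,allow_pickle=True)
cv2.imwrite('pics/s2.png',np.vstack([cv2.resize(d['color'][240:400,80:346],None,fx=3,fy=3,interpolation=2)]))
go(.4342,-.2403,.027)
```

```text
wrist w 11116.0 [ 0.4336 -0.2405] [0.0696 0.0568] ang 82.5319595336914 pxbox (242, 203, 141, 132)
wrist w 7573.0 [ 0.4726 -0.0965] [0.0262 0.0821] ang 69.44429016113281 pxbox (0, 0, 136, 142)
wrist w 420.0 [ 0.4813 -0.0776] [0.0076 0.0158] ang 55.551273345947266 pxbox (0, 0, 27, 27)
wrist br 2393.0 [ 0.5478 -0.3357] [0.0536 0.0164] ang 39.098297119140625 pxbox (603, 78, 37, 121)
wrist br 8348.0 [ 0.5506 -0.233 ] [0.0327 0.0519] ang 41.174896240234375 pxbox (355, 0, 139, 83)
side w 303.5 [ 0.1537 -0.5564] [0.0182 0.0973] ang 88.06719970703125 pxbox (123, 470, 49, 10)
side w 1301.5 [ 0.1594 -0.5321] [0.067  0.2216] ang 88.06886291503906 pxbox (95, 447, 110, 33)
side w 319.0 [ 0.4306 -0.243 ] [0.0536 0.062 ] ang 41.693817138671875 pxbox (275, 333, 25, 22)
side w 176.5 [ 0.7289 -0.1955] [0.0603 0.0344] ang 52.36833572387695 pxbox (396, 319, 16, 19)
side w 272.0 [ 0.7869 -0.0651] [0.0862 0.0582] ang 88.59346008300781 pxbox (406, 275, 23, 25)
side w 2260.5 [ 0.5639 -0.0342] [0.1983 0.1968] ang 69.74397277832031 pxbox (301, 256, 77, 60)
side w 223.0 [0.2585 0.6344] [0.0693 0.216 ] ang 24.483922958374023 pxbox (221, 130, 31, 32)
side br 417.5 [ 0.5597 -0.3565] [0.0523 0.0531] ang 20.96759033203125 pxbox (327, 371, 28, 26)
side br 220.0 [ 0.7536 -0.3075] [0.0749 0.0311] ang 70.0511245727539 pxbox (411, 350, 16, 26)
side br 343.0 [ 0.5587 -0.2258] [0.0539 0.054 ] ang 42.01572799682617 pxbox (323, 326, 28, 24)
at [ 0.4342 -0.24    0.0925] yaw -63.6 tilt [-0.0001  0.0004] t 9.675 q [-0.7099  0.0885  2.1231  0.0003  0.9304  0.3999]
units xyz [ 0.0012 -0.0157 -3.2752]
```

View pics/s2.png

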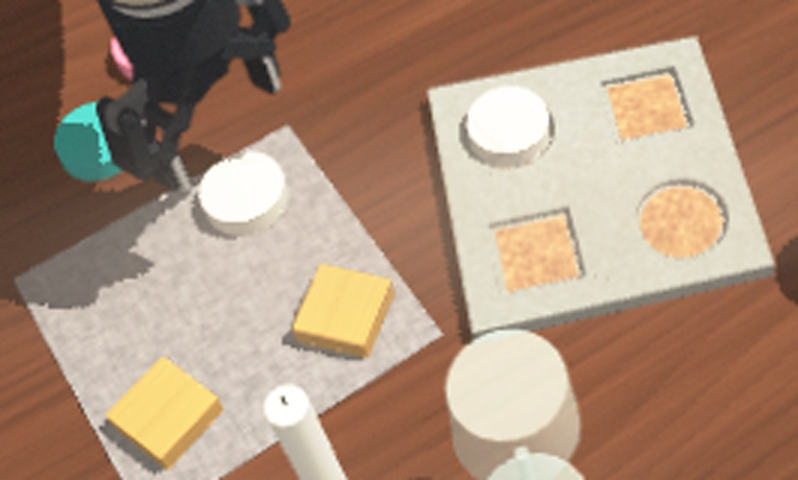

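White plate 1 sits in the near round recess at (508,122). The others are unmoved. Next is white plate 2.

>>> {"op": "jog_arm", "data": {"deltas": "0 -.02 -1 0 0 0;0 0 -1 0 0 0;0 0 -.9 0 0 0;0 0 -.37 0 0 0;0 0 0 0 0 0;0 0 0 0 0 0"}}

```text
time: 10.42
eef_pos: [0.4347, -0.2411, 0.0278]
tcp_rot: [0.974, 0.228, 0.0, 0.001]
contact_force: [-0.6, -0.0, -0.0]
opening: 1.001
finger_force: 0.0
```

>>> {"op": "jog_arm", "data": {"deltas": "0 0 0 0 0 0;0 0 0 0 0 0;0 0 0 0 0 0;0 0 0 0 0 0;0 0 0 0 0 0;0 0 .5 0 0 0;0 0 1 0 0 0;0 0 1 0 0 0;.75 .93 .5 0 0 0;.75 .93 0 0 0 0;.75 .93 0 0 0 0;.75 .93 0 0 0 0;.75 .93 0 0 0 0;.75 .93 0 0 0 0;.75 .93 0 0 0 0;.75 .93 0 0 0 0;.75 .93 0 0 0 0;.75 .93 0 0 0 0;.75 .93 0 0 0 0;.75 .93 0 0 0 0", "gripper": 0}}

```text
time: 12.92
eef_pos: [0.6146, -0.0166, 0.0869]
tcp_rot: [0.974, 0.228, -0.0, -0.0]
contact_force: [-0.2, -0.6, -1.1]
opening: 0.679
finger_force: 43.4
```

>>> {"op": "jog_arm", "data": {"deltas": ".75 .93 0 0 0 0;0 0 0 0 0 0;0 0 0 0 0 0"}}

```text
time: 13.3
eef_pos: [0.6288, 0.001, 0.0868]
tcp_rot: [0.974, 0.229, -0.001, -0.0]
contact_force: [0.2, 0.7, -2.9]
opening: 0.678
finger_force: 43.4
```

Run:
```python
from h import *
go(.6306,.0033,.0355)
```

```text
at [0.6288 0.001  0.0868] yaw -63.58 tilt [-0.0011 -0.0001] t 13.3 q [-0.1594  0.3642  1.8    -0.0004  0.9785  0.9505]
units xyz [ 0.0894  0.113  -2.5626]
```

>>> {"op": "jog_arm", "data": {"deltas": ".09 .11 -1 0 0 0;0 0 -.8 0 0 0;0 0 -.3 0 0 0;0 0 -.15 0 0 0;0 0 -.15 0 0 0;0 0 -.13 0 0 0;0 0 0 0 0 0"}}

```text
time: 14.18
eef_pos: [0.631, 0.0032, 0.0366]
tcp_rot: [0.974, 0.228, 0.0, 0.0]
contact_force: [-0.6, -0.1, -1.9]
opening: 0.678
finger_force: 43.4
```

>>> {"op": "jog_arm", "data": {"deltas": "0 0 -.07 0 0 0;0 0 0 0 0 0;0 0 0 0 0 0;0 0 0 0 0 0;0 0 .4 0 0 0;0 0 1 0 0 0;0 0 1 0 0 0;-.29 -.94 .5 0 0 .22;-.29 -.94 0 0 0 .22;-.29 -.94 0 0 0 .22;-.29 -.94 0 0 0 .22;-.29 -.94 0 0 0 .22;-.29 -.94 0 0 0 .22;-.29 -.94 0 0 0 .22;-.29 -.94 0 0 0 .22;-.29 -.94 0 0 0 .22;-.29 -.94 0 0 0 .22;-.29 -.94 0 0 0 .22;-.29 -.94 0 0 0 .22;0 0 0 0 0 0", "gripper": 1}}

```text
time: 16.68
eef_pos: [0.5618, -0.2237, 0.095]
tcp_rot: [0.935, 0.353, 0.001, 0.001]
contact_force: [0.9, 0.5, -0.0]
opening: 1.004
finger_force: 0.0
```

Run:
```python
from h import *
d=blobs('wrist');d=cam('scene')
cv2.imwrite('pics/s3.png',np.vstack([cv2.resize(d['color'][240:400,80:346],None,fx=3,fy=3,interpolation=2)]))
go(.561,-.223,.0275,-48.3)
```

```text
wrist w 900.0 [ 0.4806 -0.2311] [0.0277 0.0393] ang 77.06684112548828 pxbox (194, 352, 62, 60)
wrist w 809.5 [ 0.5367 -0.2544] [0.0167 0.0359] ang 22.30357551574707 pxbox (298, 327, 65, 34)
wrist w 422.5 [ 0.6042 -0.3279] [0.0168 0.0219] ang 84.27873992919922 pxbox (499, 320, 51, 37)
wrist w 12962.5 [ 0.5499 -0.2428] [0.1193 0.1222] ang 2.560743808746338 pxbox (184, 161, 294, 202)
wrist w 413.0 [ 0.5985 -0.1857] [0.0161 0.0135] ang 0.5413150191307068 pxbox (295, 138, 36, 44)
wrist w 35227.0 [ 0.5576 -0.0928] [0.0881 0.1719] ang 69.53501892089844 pxbox (0, 0, 309, 261)
wrist br 10134.5 [ 0.5591 -0.2257] [0.0554 0.0513] ang 41.71338653564453 pxbox (265, 220, 107, 105)
wrist br 609.0 [ 0.5773 -0.0978] [0.0108 0.0257] ang 0.0765029788017273 pxbox (95, 31, 51, 54)
at [ 0.5618 -0.2223  0.0943] yaw -48.51 tilt [ 0.0014 -0.0004] t 16.775 q [-0.5447  0.305   1.8615  0.0004  0.9737  0.3018]
units xyz [-0.0404 -0.0348 -3.3383] turn 0.04
```

View pics/s3.png

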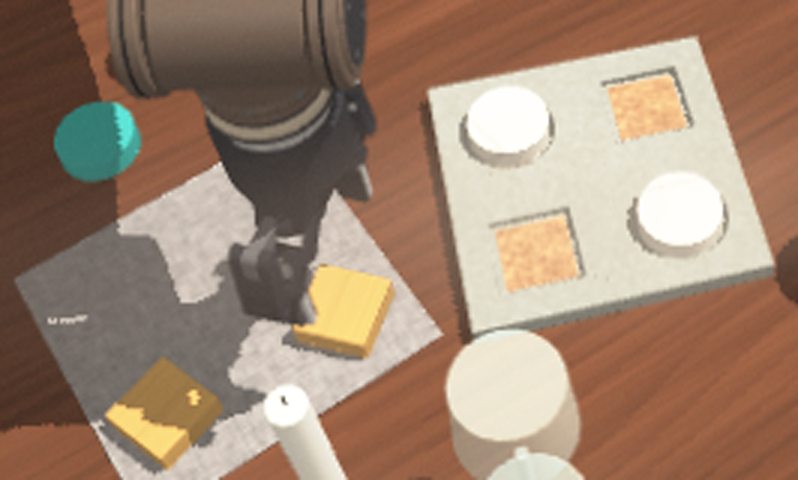

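Both white plates are bedded at (508,122) and (681,208). Grasping brass A at (345,310).

>>> {"op": "jog_arm", "data": {"deltas": "-.04 -.03 -1 0 0 .04;0 0 -1 0 0 0;0 0 -.9 0 0 0;0 0 -.44 0 0 0;0 0 0 0 0 0;0 0 0 0 0 0"}}

```text
time: 17.52
eef_pos: [0.5611, -0.2233, 0.0269]
tcp_rot: [0.934, 0.356, 0.0, 0.0]
contact_force: [-0.4, -0.5, -0.5]
opening: 1.001
finger_force: 0.0
```

>>> {"op": "jog_arm", "data": {"deltas": "0 0 0 0 0 0;0 0 0 0 0 0;0 0 0 0 0 0;0 0 0 0 0 0;0 0 0 0 0 0;0 0 0 0 0 0;0 0 .5 0 0 0;0 0 1 0 0 0;0 0 1 0 0 0;.23 .92 .5 0 0 .68;.23 .92 0 0 0 .68;.23 .92 0 0 0 .68;.23 .92 0 0 0 .68;.23 .92 0 0 0 .68;.23 .92 0 0 0 .68;.23 .92 0 0 0 .68;0 0 0 0 0 0;0 0 0 0 0 0", "gripper": 0}}

```text
time: 19.77
eef_pos: [0.5928, -0.0943, 0.0863]
tcp_rot: [0.824, 0.567, -0.0, 0.0]
contact_force: [1.3, -0.0, -1.1]
opening: 0.595
finger_force: 43.6
```

Run:
```python
from h import *
go(.5936,-.0938,.0365,-20.8)
```

```text
at [ 0.5928 -0.0943  0.0863] yaw -20.96 tilt [ 0.     -0.0004] t 19.775 q [-0.3265  0.3093  1.8732 -0.0004  0.959   0.0396]
units xyz [ 0.0395  0.0256 -2.4924] turn 0.03
```

>>> {"op": "jog_arm", "data": {"deltas": ".04 .03 -1 0 0 .03;0 0 -.8 0 0 0;0 0 -.3 0 0 0;0 0 -.15 0 0 0;0 0 -.15 0 0 0;0 0 -.14 0 0 0;0 0 0 0 0 0"}}

```text
time: 20.65
eef_pos: [0.5938, -0.093, 0.0383]
tcp_rot: [0.823, 0.568, -0.0, -0.001]
contact_force: [-5.6, 3.7, 11.1]
opening: 0.593
finger_force: 45.3
```

>>> {"op": "jog_arm", "data": {"deltas": "-.05 .02 .1 0 0 0;-.05 .02 0 0 0 0;0 0 -.1 0 0 0;0 0 0 0 0 0"}}

```text
time: 21.15
eef_pos: [0.5935, -0.0931, 0.0384]
tcp_rot: [0.823, 0.568, 0.001, 0.001]
contact_force: [-2.2, 2.9, 11.7]
opening: 0.598
finger_force: 45.3
```

>>> {"op": "jog_arm", "data": {"deltas": "-.05 .07 .1 0 0 0;0 0 0 0 0 0;0 0 -.1 0 0 0;0 0 0 0 0 0"}}

```text
time: 21.65
eef_pos: [0.5906, -0.0914, 0.035]
tcp_rot: [0.823, 0.568, 0.0, 0.0]
contact_force: [2.3, -0.4, -1.0]
opening: 0.593
finger_force: 43.8
```

Run:
```python
from h import *
s=get_state();print(s['contact_force'],s['wrist_torque'])
go(.5936,-.0938,.0365,-20.8)
d=cam('scene');e=cam('side')
a=cv2.resize(d['color'][290:352,225:305],None,fx=5,fy=5,interpolation=2)
c=cv2.resize(e['color'][270:332,315:390],None,fx=5,fy=5,interpolation=2)
cv2.imwrite('pics/p4.png',np.hstack([a,c]))
```

```text
[ 2.3457 -0.4279 -1.0076] [-0.0227 -0.4568  0.0824]
at [ 0.5906 -0.0914  0.035 ] yaw -20.79 tilt [0.0003 0.    ] t 21.65 q [-0.3232  0.3832  1.8907  0.0001  0.8674  0.0396]
units xyz [ 0.148  -0.12    0.0768] turn -0.00
```

View pics/p4.png

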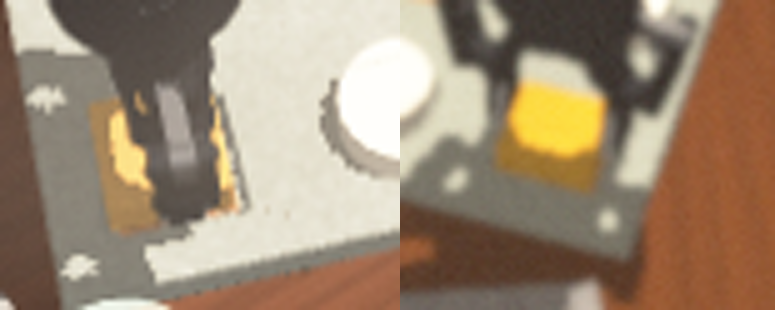

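It dropped in: z is 0.035 and the vertical force is gone. The picture shows the brass plate inside the square recess. Releasing and going to brass B.

>>> {"op": "jog_arm", "data": {"deltas": ".03 -.01 -.05 0 0 0;0 0 0 0 0 0;0 0 0 0 0 0"}}

```text
time: 22.12
eef_pos: [0.5907, -0.0915, 0.0347]
tcp_rot: [0.823, 0.568, -0.0, -0.0]
contact_force: [-2.0, 0.1, 4.9]
opening: 0.595
finger_force: 44.4
```

>>> {"op": "jog_arm", "data": {"deltas": "0 0 0 0 0 0;0 0 0 0 0 0;0 0 0 0 0 0;0 0 .4 0 0 0;0 0 1 0 0 0;0 0 1 0 0 0;-.1 -.94 .5 0 0 .51;-.1 -.94 0 0 0 .51;-.1 -.94 0 0 0 .51;-.1 -.94 0 0 0 .51;-.1 -.94 0 0 0 .51;-.1 -.94 0 0 0 .51;-.1 -.94 0 0 0 .51;-.1 -.94 0 0 0 .51;-.1 -.94 0 0 0 .51;-.1 -.94 0 0 0 .51;-.1 -.94 0 0 0 .51;-.1 -.94 0 0 0 .51;-.1 -.94 0 0 0 .51;-.1 -.94 0 0 0 .51", "gripper": 1}}

```text
time: 24.62
eef_pos: [0.5636, -0.3558, 0.0947]
tcp_rot: [0.572, 0.82, -0.0, 0.001]
contact_force: [0.1, 0.4, -0.0]
opening: 0.998
finger_force: 0.0
```

>>> {"op": "jog_arm", "data": {"deltas": "0 0 0 0 0 0"}}

```text
time: 24.75
eef_pos: [0.5635, -0.3563, 0.0945]
tcp_rot: [0.574, 0.819, -0.0, 0.001]
contact_force: [0.2, -0.4, 0.6]
opening: 1.001
finger_force: 0.0
```

Run:
```python
from h import *
d=blobs('wrist',lo=3000);d=cam('scene');np.save('s5.npy',d,allow_pickle=True)
h=cv2.cvtColor(d['color'],cv2.COLOR_BGR2HSV)
cv2.imwrite('pics/s5.png',cv2.resize(d['color'][240:400,80:346],None,fx=3,fy=3,interpolation=2))
go(.5628,-.3535,.0275,20.3)
```

```text
wrist br 9988.0 [ 0.5587 -0.3571] [0.0512 0.0527] ang 21.34804344177246 pxbox (258, 213, 108, 102)
at [ 0.5634 -0.3546  0.0936] yaw 20.05 tilt [ 0.0009 -0.0004] t 24.85 q [-0.714   0.4249  1.7025  0.0004  1.0131 -1.0642]
units xyz [-0.0315  0.0568 -3.3063] turn 0.04
```

View pics/s5.png

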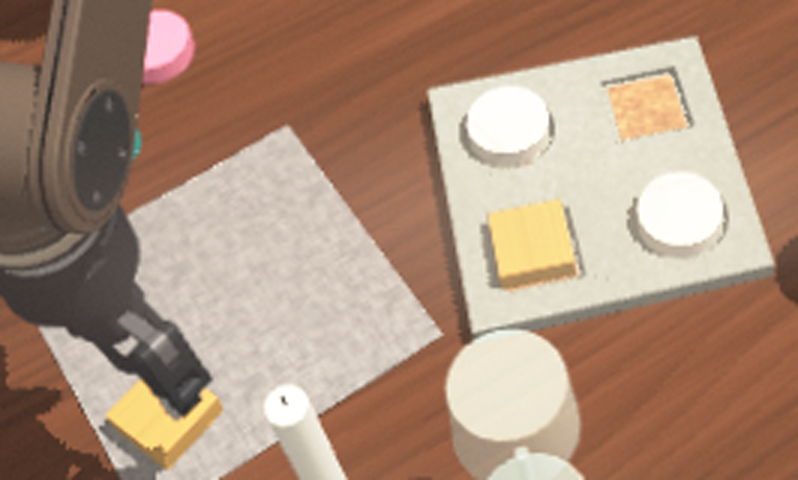

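Brass A is bedded at (532,240). The last brass plate, B, is unmoved at (164,408).

>>> {"op": "jog_arm", "data": {"deltas": "-.11 -.02 -1 0 0 .1;0 0 -1 0 0 0;0 0 -.9 0 0 0;0 0 -.4 0 0 0;0 0 0 0 0 0;0 0 0 0 0 0"}}

```text
time: 25.6
eef_pos: [0.5615, -0.3556, 0.0272]
tcp_rot: [0.569, 0.823, -0.0, 0.001]
contact_force: [-0.1, -0.2, 0.9]
opening: 0.999
finger_force: 0.0
```

>>> {"op": "jog_arm", "data": {"deltas": "0 0 0 0 0 0;0 0 0 0 0 0;0 0 0 0 0 0;0 0 0 0 0 0;0 0 0 0 0 0;0 0 0 0 0 0;0 0 .5 0 0 0;0 0 1 0 0 0;0 0 1 0 0 0;-.07 .98 .5 0 0 -.35;-.07 .98 0 0 0 -.35;-.07 .98 0 0 0 -.35;-.07 .98 0 0 0 -.35;-.07 .98 0 0 0 -.35;-.07 .98 0 0 0 -.35;-.07 .98 0 0 0 -.35;-.07 .98 0 0 0 -.35;-.07 .98 0 0 0 -.35;-.07 .98 0 0 0 -.35;-.07 .98 0 0 0 -.35", "gripper": 0}}

```text
time: 28.1
eef_pos: [0.546, -0.1391, 0.0881]
tcp_rot: [0.716, 0.698, 0.0, 0.001]
contact_force: [-0.1, -0.3, -2.1]
opening: 0.592
finger_force: 43.9
```

>>> {"op": "jog_arm", "data": {"deltas": "-.07 .98 0 0 0 -.35;-.07 .98 0 0 0 -.35;-.07 .98 0 0 0 -.35;-.07 .98 0 0 0 -.35;-.07 .98 0 0 0 -.35;-.07 .98 0 0 0 -.35;-.07 .98 0 0 0 -.35;-.07 .98 0 0 0 -.35;-.07 .98 0 0 0 -.35;-.07 .98 0 0 0 -.35;0 0 0 0 0 0;0 0 0 0 0 0"}}

```text
time: 29.6
eef_pos: [0.532, 0.0561, 0.0874]
tcp_rot: [0.826, 0.564, 0.0, 0.001]
contact_force: [-0.1, -0.0, -1.9]
opening: 0.591
finger_force: 43.9
```

Run:
```python
from h import *
go(.533,.0408,.0365,-20.8)
```

```text
at [0.532  0.0561 0.0874] yaw -21.4 tilt [ 0.0014 -0.0004] t 29.6 q [-0.0845  0.1777  2.0336 -0.0003  0.9289  0.2891]
units xyz [ 0.0493 -0.7662 -2.5459] turn 0.10
```

>>> {"op": "jog_arm", "data": {"deltas": ".05 -.77 -.5 0 0 .1;0 0 -1 0 0 0;0 0 -.5 0 0 0;0 0 -.15 0 0 0;0 0 -.15 0 0 0;0 0 -.15 0 0 0;0 0 -.1 0 0 0;0 0 0 0 0 0"}}

```text
time: 30.6
eef_pos: [0.5325, 0.0411, 0.0355]
tcp_rot: [0.823, 0.568, -0.0, -0.0]
contact_force: [0.1, 0.0, -1.8]
opening: 0.595
finger_force: 43.9
```

>>> {"op": "jog_arm", "data": {"deltas": "0 0 -.06 0 0 0;0 0 0 0 0 0;0 0 0 0 0 0"}}

```text
time: 30.98
eef_pos: [0.5328, 0.0411, 0.0347]
tcp_rot: [0.823, 0.567, 0.0, 0.0]
contact_force: [-0.8, 0.2, 0.3]
opening: 0.592
finger_force: 44.2
```

>>> {"op": "jog_arm", "data": {"deltas": "0 0 0 0 0 0;0 0 0 0 0 0;0 0 0 0 0 0;0 0 .4 0 0 0;0 0 1 0 0 0;0 0 1 0 0 0;0 0 1 0 0 .9;0 0 1 0 0 .9;0 0 1 0 0 .9;0 0 1 0 0 .9;0 0 1 0 0 .9;0 .95 .4 0 0 .9;0 .95 0 0 0 .9;0 .95 0 0 0 .9;0 .95 0 0 0 .9;0 .95 0 0 0 .9;0 .95 0 0 0 .9;.5 .95 0 0 0 .9;.5 .95 0 0 0 .9;.5 .95 0 0 0 .9", "gripper": 1}}

```text
time: 33.48
eef_pos: [0.5628, 0.2127, 0.191]
tcp_rot: [0.33, 0.944, 0.0, 0.0]
contact_force: [0.1, 0.2, -0.0]
opening: 1.005
finger_force: 0.0
```

```bash
cat >> h.py <<'E'
W=np.array([(.4966,-.0572),(.6310,.0027),(.5938,-.0944),(.5338,.04)])
def tray(fn):
    d=cam('scene');e=cam('side');o=[]
    for k,(q,x0,y0,w,h) in enumerate(((d,215,235,130,115),(e,280,235,110,97))):
        im=cv2.resize(q['color'][y0:y0+h,x0:x0+w],None,fx=3.5,fy=3.5,interpolation=2)
        o.append(cv2.resize(im,(400,400*im.shape[0]//im.shape[1]))[:350])
    cv2.imwrite(fn,np.hstack([np.vstack([i,np.zeros((350-len(i),400,3),np.uint8)]) for i in o]));return d,e
E
python3 - <<'E'
from h import *
tray('pics/t1.png');go(.643,.272,.19,61)
E
```

```text
at [0.5631 0.2133 0.191 ] yaw 51.44 tilt [0.0012 0.0005] t 33.575 q [ 0.1936  0.1821  1.8134  0.0003  1.1448 -0.7043]
units xyz [ 3.9928  2.9352 -0.0482] turn 1.67
```

View pics/t1.png

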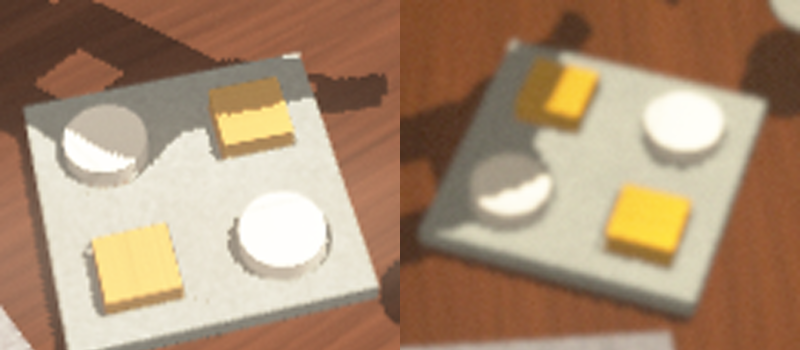

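All four plates sit flat in their recesses in both views. The near white plate and the upper brass plate are partly in shadow. Now the jars, ivory first.

>>> {"op": "jog_arm", "data": {"deltas": "1 .73 0 0 0 .42;1 .73 0 0 0 .42;1 .73 0 0 0 .42;.97 .72 0 0 0 .4;0 0 0 0 0 0;0 0 -1 0 0 0;0 0 -1 0 0 0;0 0 -1 0 0 0;0 0 -.62 0 0 0;0 0 0 0 0 0;0 0 0 0 0 0"}}

```text
time: 34.95
eef_pos: [0.6425, 0.2704, 0.1187]
tcp_rot: [0.252, 0.968, 0.0, 0.001]
contact_force: [0.2, -0.3, 0.1]
opening: 1.001
finger_force: 0.0
```

>>> {"op": "jog_arm", "data": {"deltas": "0 0 0 0 0 0;0 0 0 0 0 0;0 0 0 0 0 0;0 0 0 0 0 0;0 0 0 0 0 0;0 0 0 0 0 0;0 0 0 0 0 0;0 0 .3 0 0 0", "gripper": 0}}

```text
time: 35.95
eef_pos: [0.6407, 0.2697, 0.1221]
tcp_rot: [0.252, 0.968, -0.001, -0.002]
contact_force: [-0.3, -1.1, -2.4]
opening: 0.511
finger_force: 40.5
```

>>> {"op": "jog_arm", "data": {"deltas": "0 0 1 0 0 0;0 0 1 0 0 0;0 0 1 0 0 0;-.5 -.5 .6 0 0 0;-.5 -.95 0 0 0 0;-.5 -.95 0 0 0 0;-.5 -.95 0 0 0 0;-.5 -.95 0 0 0 0;0 -.95 0 0 0 0;0 -.95 0 0 0 0;0 -.95 0 0 0 0;0 -.95 0 0 0 0;0 -.95 0 0 0 0;0 -.95 0 0 0 0;0 -.95 0 0 0 0;0 -.95 0 0 0 0;0 -.95 0 0 0 0;0 -.95 0 0 0 0;0 -.95 0 0 0 0;0 -.95 0 0 0 0"}}

```text
time: 38.45
eef_pos: [0.592, -0.0451, 0.1959]
tcp_rot: [0.252, 0.968, 0.0, 0.0]
contact_force: [0.6, 0.3, -2.6]
opening: 0.503
finger_force: 40.7
```

>>> {"op": "jog_arm", "data": {"deltas": "0 -.95 0 0 0 0;0 -.95 0 0 0 0;0 0 0 0 0 0;0 0 0 0 0 0"}}

```text
time: 38.95
eef_pos: [0.5919, -0.0816, 0.1958]
tcp_rot: [0.252, 0.968, 0.0, -0.0]
contact_force: [0.4, -0.7, -2.0]
opening: 0.51
finger_force: 40.7
```

Run:
```python
from h import *
go(.591,-.0915,.092,61)
```

```text
at [ 0.5919 -0.0816  0.1958] yaw 60.84 tilt [-0.0002  0.0005] t 38.95 q [-0.3068  0.1678  1.8204  0.0005  1.1537 -1.3689]
units xyz [-0.0452 -0.4953 -5.192 ] turn 0.03
```

>>> {"op": "jog_arm", "data": {"deltas": "-.05 -.5 -.5 0 0 0;0 0 -1 0 0 0;0 0 -1 0 0 0;0 0 -1 0 0 0;0 0 -1 0 0 0;0 0 -.4 0 0 0;0 0 -.2 0 0 0;0 0 -.16 0 0 0;0 0 0 0 0 0"}}

```text
time: 40.08
eef_pos: [0.5913, -0.0919, 0.0912]
tcp_rot: [0.252, 0.968, -0.0, 0.0]
contact_force: [-0.2, 0.7, -1.3]
opening: 0.509
finger_force: 40.7
```

>>> {"op": "jog_arm", "data": {"deltas": "0 0 -.06 0 0 0;0 0 -.04 0 0 0;0 0 0 0 0 0"}}

```text
time: 40.45
eef_pos: [0.5911, -0.0918, 0.0889]
tcp_rot: [0.252, 0.968, -0.0, 0.0]
contact_force: [-0.3, -0.3, -1.4]
opening: 0.507
finger_force: 40.7
```

>>> {"op": "jog_arm", "data": {"deltas": "0 0 -.03 0 0 0;0 0 0 0 0 0"}}

```text
time: 40.7
eef_pos: [0.5912, -0.0919, 0.0888]
tcp_rot: [0.252, 0.968, -0.0, 0.0]
contact_force: [-0.9, 0.0, 2.6]
opening: 0.51
finger_force: 41.0
```

>>> {"op": "jog_arm", "data": {"deltas": "0 0 0 0 0 0;0 0 0 0 0 0;0 0 0 0 0 0;0 0 0 0 0 0;0 0 .5 0 0 0;0 0 1 0 0 0;0 0 1 0 0 0;0 0 1 0 0 0;0 0 1 0 0 0;0 .95 .8 0 0 0;0 .95 0 0 0 0;0 .95 0 0 0 0;0 .95 0 0 0 0;0 .95 0 0 0 0;0 .95 0 0 0 0;0 .95 0 0 0 0;0 .95 0 0 0 0;0 .95 0 0 0 0;0 .95 0 0 0 0;0 .95 0 0 0 0", "gripper": 1}}

```text
time: 43.2
eef_pos: [0.591, 0.1185, 0.1941]
tcp_rot: [0.252, 0.968, -0.0, 0.0]
contact_force: [-0.3, -0.5, -0.8]
opening: 0.998
finger_force: 0.0
```

>>> {"op": "jog_arm", "data": {"deltas": "-.05 .95 0 0 0 0;-.05 .95 0 0 0 0;-.05 .95 0 0 0 0;-.05 .95 0 0 0 0;-.05 .95 0 0 0 0;-.05 .95 0 0 0 0;-.05 .95 0 0 0 0;-.05 .95 0 0 0 0;-.05 .95 0 0 0 0;-.05 .95 0 0 0 0;0 .5 0 0 0 0;0 0 0 0 0 0;0 0 0 0 0 0"}}

```text
time: 44.82
eef_pos: [0.581, 0.3168, 0.194]
tcp_rot: [0.252, 0.968, -0.0, -0.0]
contact_force: [-0.8, -0.1, 0.3]
opening: 1.004
finger_force: 0.0
```

Run:
```python
from h import *
tray('pics/t2.png');go(.5805,.3225,.118,61)
```

```text
at [0.5811 0.3166 0.1941] yaw 60.8 tilt [-0.     -0.0002] t 44.925 q [ 0.3459  0.3053  1.6587 -0.0002  1.1777 -0.7152]
units xyz [-0.0311  0.2931 -3.8056] turn 0.03
```

View pics/t2.png

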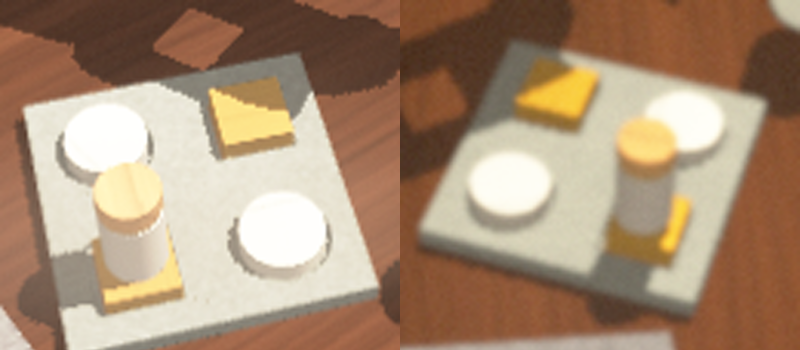

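Ivory stands upright in the middle of the brass plate, and all the plates are still bedded. Next is green.

>>> {"op": "jog_arm", "data": {"deltas": "-.03 .3 -.5 0 0 .03;0 0 -1 0 0 0;0 0 -1 0 0 0;0 0 -.8 0 0 0;0 0 -.5 0 0 0;0 0 0 0 0 0;0 0 0 0 0 0"}}

```text
time: 45.8
eef_pos: [0.5809, 0.3234, 0.1189]
tcp_rot: [0.25, 0.968, 0.0, 0.001]
contact_force: [0.5, -0.0, 0.6]
opening: 1.0
finger_force: 0.0
```

>>> {"op": "jog_arm", "data": {"deltas": "0 0 0 0 0 0;0 0 0 0 0 0;0 0 0 0 0 0;0 0 0 0 0 0;0 0 0 0 0 0;0 0 0 0 0 0;0 0 0 0 0 0;0 0 1 0 0 0;0 0 1 0 0 0;0 0 1 0 0 0;0 0 .8 0 0 0;0 -.95 0 0 0 0;0 -.95 0 0 0 0;0 -.95 0 0 0 0;0 -.95 0 0 0 0;0 -.95 0 0 0 0;0 -.95 0 0 0 0;0 -.95 0 0 0 0;.3 -.95 0 0 0 0;.3 -.95 0 0 0 0", "gripper": 0}}

```text
time: 48.3
eef_pos: [0.5929, 0.151, 0.1943]
tcp_rot: [0.25, 0.968, 0.0, 0.0]
contact_force: [0.5, -0.3, -2.7]
opening: 0.508
finger_force: 40.8
```

>>> {"op": "jog_arm", "data": {"deltas": ".3 -.95 0 0 0 0;.3 -.95 0 0 0 0;.3 -.95 0 0 0 0;.3 -.95 0 0 0 0;.3 -.95 0 0 0 0;.3 -.95 0 0 0 0;.1 -.95 0 0 0 0;0 0 0 0 0 0;0 0 0 0 0 0"}}

```text
time: 49.42
eef_pos: [0.6302, 0.0194, 0.194]
tcp_rot: [0.25, 0.968, 0.0, -0.0]
contact_force: [-0.3, 0.0, -2.0]
opening: 0.512
finger_force: 40.8
```

Run:
```python
from h import *
go(.6305,.0035,.091,61)
```

```text
at [0.6302 0.0194 0.194 ] yaw 61.01 tilt [-0.0003  0.0005] t 49.425 q [-0.1301  0.2398  1.7395  0.0005  1.1627 -1.1951]
units xyz [ 0.0154 -0.7962 -5.1519] turn -0.00
```

>>> {"op": "jog_arm", "data": {"deltas": ".02 -.8 -.5 0 0 0;0 0 -1 0 0 0;0 0 -1 0 0 0;0 0 -1 0 0 0;0 0 -1 0 0 0;0 0 -.4 0 0 0;0 0 -.2 0 0 0;0 0 -.1 0 0 0;0 0 -.04 0 0 0;0 0 -.04 0 0 0;0 0 0 0 0 0"}}

```text
time: 50.8
eef_pos: [0.631, 0.0032, 0.0889]
tcp_rot: [0.25, 0.968, 0.0, 0.0]
contact_force: [-0.4, -0.5, -1.4]
opening: 0.506
finger_force: 40.8
```

>>> {"op": "jog_arm", "data": {"deltas": "0 0 0 0 0 0;0 0 0 0 0 0;0 0 0 0 0 0;0 0 0 0 0 0;0 0 .5 0 0 0;0 0 1 0 0 0;0 0 1 0 0 0;0 0 1 0 0 0;0 0 1 0 0 0;-.4 .95 .8 0 0 0;-.4 .95 0 0 0 0;-.4 .95 0 0 0 0;-.4 .95 0 0 0 0;-.4 .95 0 0 0 0;-.4 .95 0 0 0 0;-.4 .95 0 0 0 0;-.4 .95 0 0 0 0;-.4 .95 0 0 0 0;-.4 .95 0 0 0 0;-.4 .95 0 0 0 0", "gripper": 1}}

```text
time: 53.3
eef_pos: [0.5422, 0.2135, 0.1945]
tcp_rot: [0.25, 0.968, 0.0, 0.0]
contact_force: [0.8, 0.2, -0.3]
opening: 1.001
finger_force: 0.0
```

>>> {"op": "jog_arm", "data": {"deltas": "-.2 .95 0 0 0 0;-.2 .95 0 0 0 0;-.2 .95 0 0 0 0;-.2 .95 0 0 0 0;-.2 .95 0 0 0 0;-.2 .95 0 0 0 0;-.2 .95 0 0 0 0;-.2 .5 0 0 0 0;0 0 0 0 0 0;0 0 0 0 0 0"}}

```text
time: 54.55
eef_pos: [0.5108, 0.3549, 0.1944]
tcp_rot: [0.25, 0.968, -0.0, 0.0]
contact_force: [-0.5, -0.4, 1.0]
opening: 1.001
finger_force: 0.0
```

Run:
```python
from h import *
go(.5095,.3595,.118,61)
```

```text
at [0.5108 0.3549 0.1944] yaw 61.01 tilt [-0.0001 -0.0004] t 54.55 q [ 0.4444  0.2214  1.7606 -0.0004  1.1598 -0.6202]
units xyz [-0.0656  0.2309 -3.8211] turn -0.00
```

>>> {"op": "jog_arm", "data": {"deltas": "-.06 .23 -.5 0 0 0;0 0 -1 0 0 0;0 0 -1 0 0 0;0 0 -.8 0 0 0;0 0 -.5 0 0 0;0 0 0 0 0 0;0 0 0 0 0 0"}}

```text
time: 55.42
eef_pos: [0.5101, 0.3601, 0.1193]
tcp_rot: [0.25, 0.968, 0.0, 0.001]
contact_force: [0.4, 0.6, 0.3]
opening: 1.0
finger_force: 0.0
```

>>> {"op": "jog_arm", "data": {"deltas": "0 0 0 0 0 0;0 0 0 0 0 0;0 0 0 0 0 0;0 0 0 0 0 0;0 0 0 0 0 0;0 0 0 0 0 0;0 0 0 0 0 0;0 0 1 0 0 0;0 0 1 0 0 0;0 0 1 0 0 0;0 0 .8 0 0 0;0 -.95 0 0 0 0;0 -.95 0 0 0 0;0 -.95 0 0 0 0;0 -.95 0 0 0 0;0 -.95 0 0 0 0;0 -.95 0 0 0 0;0 -.95 0 0 0 0;0 -.95 0 0 0 0;0 -.95 0 0 0 0", "gripper": 0}}

```text
time: 57.92
eef_pos: [0.5096, 0.1876, 0.1946]
tcp_rot: [0.25, 0.968, 0.0, 0.0]
contact_force: [0.1, -0.2, -1.7]
opening: 0.507
finger_force: 40.9
```

>>> {"op": "jog_arm", "data": {"deltas": "-.05 -.95 0 0 0 0;-.05 -.95 0 0 0 0;-.05 -.95 0 0 0 0;-.05 -.95 0 0 0 0;-.05 -.95 0 0 0 0;-.05 -.95 0 0 0 0;-.05 -.95 0 0 0 0;-.05 -.95 0 0 0 0;-.05 -.95 0 0 0 0;-.05 -.95 0 0 0 0;-.05 -.95 0 0 0 0;-.05 -.95 0 0 0 0;0 0 0 0 0 0;0 0 0 0 0 0"}}

```text
time: 59.68
eef_pos: [0.4974, -0.0391, 0.1945]
tcp_rot: [0.25, 0.968, 0.0, -0.0]
contact_force: [0.1, -0.7, -1.7]
opening: 0.505
finger_force: 41.0
```

Run:
```python
from h import *
go(.496,-.0565,.089,61)
```

```text
at [ 0.4974 -0.0391  0.1945] yaw 61.0 tilt [-0.      0.0004] t 59.675 q [-0.2823 -0.0516  2.0534  0.0004  1.1399 -1.3471]
units xyz [-0.072 -0.868 -5.275] turn 0.00
```

>>> {"op": "jog_arm", "data": {"deltas": "-.07 -.87 -.5 0 0 0;0 0 -1 0 0 0;0 0 -1 0 0 0;0 0 -1 0 0 0;0 0 -1 0 0 0;0 0 -.4 0 0 0;0 0 -.2 0 0 0;0 0 -.1 0 0 0;0 0 -.04 0 0 0;0 0 -.04 0 0 0;0 0 0 0 0 0"}}

```text
time: 61.05
eef_pos: [0.4964, -0.0566, 0.0893]
tcp_rot: [0.25, 0.968, -0.0, 0.0]
contact_force: [-0.0, -0.3, -2.2]
opening: 0.505
finger_force: 41.1
```

>>> {"op": "jog_arm", "data": {"deltas": "0 0 0 0 0 0;0 0 0 0 0 0;0 0 0 0 0 0;0 0 0 0 0 0;0 0 .5 0 0 0;0 0 1 0 0 0;0 0 1 0 0 0;0 0 1 0 0 0;0 0 1 0 0 0;0 .95 .8 0 0 0;0 .95 0 0 0 0;0 .95 0 0 0 0;0 .95 0 0 0 0;0 .95 0 0 0 0;0 .95 0 0 0 0;0 .95 0 0 0 0;0 .95 0 0 0 0;0 .95 0 0 0 0;0 .95 0 0 0 0;0 .95 0 0 0 0", "gripper": 1}}

```text
time: 63.55
eef_pos: [0.4957, 0.1541, 0.1952]
tcp_rot: [0.25, 0.968, 0.0, -0.0]
contact_force: [-0.4, -0.4, -0.3]
opening: 1.005
finger_force: 0.0
```

>>> {"op": "jog_arm", "data": {"deltas": "-.3 .95 0 0 0 0;-.3 .95 0 0 0 0;-.3 .95 0 0 0 0;-.3 .95 0 0 0 0;-.3 .95 0 0 0 0;-.3 .95 0 0 0 0;-.3 .95 0 0 0 0;-.3 .95 0 0 0 0;-.3 .95 0 0 0 0;-.3 .95 0 0 0 0;-.3 .95 0 0 0 0;0 .9 0 0 0 0;0 0 0 0 0 0;0 0 0 0 0 0"}}

```text
time: 65.3
eef_pos: [0.4303, 0.3793, 0.1947]
tcp_rot: [0.25, 0.968, -0.0, -0.0]
contact_force: [-1.0, 0.2, -0.8]
opening: 1.001
finger_force: 0.0
```

Run:
```python
from h import *
go(.431,.392,.118,61)
```

```text
at [0.4303 0.3793 0.1947] yaw 61.02 tilt [-0.0002 -0.0005] t 65.3 q [ 0.5457  0.1173  1.8792 -0.0004  1.1455 -0.519 ]
units xyz [ 0.0355  0.6373 -3.8371] turn -0.00
```

>>> {"op": "jog_arm", "data": {"deltas": ".03 .64 0 0 0 0;0 0 -.5 0 0 0;0 0 -1 0 0 0;0 0 -1 0 0 0;0 0 -.8 0 0 0;0 0 -.5 0 0 0;0 0 0 0 0 0;0 0 0 0 0 0"}}

```text
time: 66.3
eef_pos: [0.4313, 0.3925, 0.1196]
tcp_rot: [0.25, 0.968, 0.0, 0.0]
contact_force: [0.3, -1.0, -0.2]
opening: 0.997
finger_force: 0.0
```

>>> {"op": "jog_arm", "data": {"deltas": "0 0 0 0 0 0;0 0 0 0 0 0;0 0 0 0 0 0;0 0 0 0 0 0;0 0 0 0 0 0;0 0 0 0 0 0;0 0 0 0 0 0;0 0 1 0 0 0;0 0 1 0 0 0;0 0 1 0 0 0;0 0 .8 0 0 0;.28 -.95 0 0 0 0;.28 -.95 0 0 0 0;.28 -.95 0 0 0 0;.28 -.95 0 0 0 0;.28 -.95 0 0 0 0;.28 -.95 0 0 0 0;.28 -.95 0 0 0 0;.28 -.95 0 0 0 0;.28 -.95 0 0 0 0", "gripper": 0}}

```text
time: 68.8
eef_pos: [0.4815, 0.22, 0.195]
tcp_rot: [0.25, 0.968, 0.0, 0.0]
contact_force: [-0.4, 1.0, -2.3]
opening: 0.502
finger_force: 41.2
```

>>> {"op": "jog_arm", "data": {"deltas": ".28 -.95 0 0 0 0;.28 -.95 0 0 0 0;.28 -.95 0 0 0 0;.28 -.95 0 0 0 0;.28 -.95 0 0 0 0;.28 -.95 0 0 0 0;.28 -.95 0 0 0 0;.28 -.95 0 0 0 0;.28 -.95 0 0 0 0;0 0 0 0 0 0;0 0 0 0 0 0"}}

```text
time: 70.18
eef_pos: [0.5315, 0.0502, 0.1948]
tcp_rot: [0.25, 0.968, 0.0, -0.0]
contact_force: [-0.7, 0.8, -3.0]
opening: 0.51
finger_force: 41.3
```

Run:
```python
from h import *
go(.5325,.041,.089,61)
```

```text
at [0.5315 0.0502 0.1948] yaw 61.0 tilt [-0.0004  0.0004] t 70.175 q [-0.0961  0.029   1.973   0.0004  1.14   -1.161 ]
units xyz [ 0.0507 -0.4612 -5.2897] turn -0.00
```

>>> {"op": "jog_arm", "data": {"deltas": ".05 -.46 -.5 0 0 0;0 0 -1 0 0 0;0 0 -1 0 0 0;0 0 -1 0 0 0;0 0 -1 0 0 0;0 0 -.4 0 0 0;0 0 -.2 0 0 0;0 0 -.1 0 0 0;0 0 -.04 0 0 0;0 0 -.04 0 0 0;0 0 0 0 0 0"}}

```text
time: 71.55
eef_pos: [0.5328, 0.041, 0.0897]
tcp_rot: [0.25, 0.968, 0.0, 0.0]
contact_force: [-0.4, -0.7, -3.1]
opening: 0.507
finger_force: 41.3
```

>>> {"op": "jog_arm", "data": {"deltas": "0 0 0 0 0 0;0 0 0 0 0 0;0 0 0 0 0 0;0 0 0 0 0 0;0 0 .5 0 0 0;0 0 1 0 0 0;0 0 1 0 0 0;0 0 1 0 0 0;0 0 1 0 0 0;0 0 1 0 0 0;-.3 .95 0 0 0 0;-.3 .95 0 0 0 0;-.3 .95 0 0 0 0;-.3 .95 0 0 0 0;-.3 .95 0 0 0 0;-.3 .95 0 0 0 0;-.3 .95 0 0 0 0;-.3 .95 0 0 0 0;-.3 .95 0 0 0 0;0 0 0 0 0 0", "gripper": 1}}

```text
time: 74.05
eef_pos: [0.4776, 0.2135, 0.1989]
tcp_rot: [0.249, 0.969, -0.0, -0.0]
contact_force: [-0.3, 0.3, 0.0]
opening: 1.0
finger_force: 0.0
```

Run:
```python
from h import *
tray('pics/t3.png');print(get_state()['eef_pos'])
```

```text
[0.4782 0.2123 0.199 ]
```

View pics/t3.png

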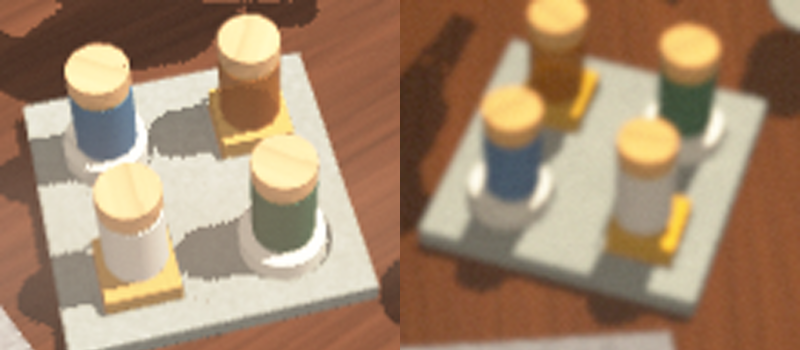

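All four jars stand upright on their plates. Lid tops in the scene crop are blue (98,71), amber (249,40), green (286,168) and ivory (128,192). One quick numeric check before handing in.

Run:
```python
from h import *
d=cam('scene');e=cam('side')
P=np.array([(98,71),(286,168),(128,192),(249,40)])/(400/130)+[215,235]
Q=np.array([(513,109),(690,47),(648,141),(557,15)])-[400,0]
a=ray(d,P,.11)[:,:2];b=ray(e,Q/(400/110)+[280,235],.11)[:,:2]
print((a-W)*1000,(b-W)*1000)
```

```text
[[ 4.1063  0.5725]
 [ 5.5907 -1.4157]
 [ 1.2382  4.1086]
 [ 2.1253  1.3016]] [[ 2.5105 -1.6072]
 [ 0.4292 -1.8952]
 [-0.1182  1.9271]
 [ 0.6502 -2.3731]]
```

All jars are within about 6 mm of their recess centres, under the 12 mm limit. Handing in.

```bash
python3 -c "
from h import *
print(ctrl.sign_off())"
```

```text
the job is handed in; nothing more can be done
None
```

I handed the job in at about 74 s of the 210 s. All four plates are bedded in recesses of their own outline, and the four jars stand upright on them, within about 6 mm of the recess centres by my measurements. The arm touched neither the wine glasses nor the candlestick, and the sign-off returned no verdict.

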